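Set the spring rate of a fence hold-down

TASK

The hold-down spring on the router-table fence has crept out of its holder and is too soft. Press the leaf straight down at its mid-span mark with a steady 10 N to see how far it gives, then slide it farther into its holder by the white shoe and press again, until a 10 N push makes the mark give 5 mm (4.3 to 5.7 mm will do). Never press the leaf with more than 20 N or bend it farther than 18 mm, leave the other things on the bench alone, and let go of the leaf when it is right.

Things in the scene. Friction and masses are not known exactly. Their poses are not given: they have to be found in the camera images.
- fence: Router-table fence, fixed: white faces, 600 mm long, top 55 mm above the table. Origin: on the table, middle of the front face; x out of its back (away from the robot), y along it, z up. On a bracket it carries a grey holder housing 44 mm wide, 135 mm long along y, its centre line 75 mm in front of the face, top 100 mm (black knob to 122 mm) above the table.
- mouth (a point): Middle of the holder's mouth: the end face of the grey housing where the black leaf comes out, 80 mm above the table. Axes as the fence's; the leaf points along -y. The edge on which the leaf bends is hidden in the housing, anywhere from 0 to 40 mm behind the mouth, so how far the leaf projects does not tell its setting.
- mark (a point): The mid-span mark: white line and dot across the black glass-fibre leaf (25 mm wide, 2.5 mm thick). The point is on the leaf's top side, 80 mm above the table (within 0.5 mm) when free; axes at rest as the fence's. Starts 90 to 158 mm from the mouth. Press the top side within 10 mm of it; a push beyond 22 mm along the leaf does not count. The leaf springs back.
- leaf_mid: Middle 44 mm of the leaf, centred on the mark; origin 1.25 mm below the mark. It gives in proportion to the push: at 10 N the mark sinks about 1 mm + 4 mm x (D / 100 mm)^2, D being mark to hidden bending edge; D shrinks 1:1 as the leaf is slid in. At the start D is 130 to 158 mm (7.5 to 11 mm of give). A fingertip also sinks up to 0.5 mm into what it presses.
- shoe (a point): Centre of the white block under the leaf's outer end: 30 mm wide across the leaf, 36 mm long, 26 mm high, 65 mm above the table, 87 mm beyond the mark, 60 mm clear of the fence face, with a short toe. Axes at rest as the fence's. Gripped or pushed, it slides with the leaf along y (+y: into the holder) against a drag of about 6 N, stays where left, and may go too far in.
- push_block: Bystander: wooden push block with a raised handle, 75 x 170 mm, 90 mm high, lying on the bench; origin under its middle.
- spanner: Bystander: steel spanner 170 mm long lying flat on the bench; origin at its middle underneath.
- edge_strip: Bystander: wooden strip 45 x 260 x 18 mm lying on the bench; origin under its middle.

How it is judged:
By the outcome, as a careful person would: the job done as asked, in the order asked, and still so for the second after the job is handed in, with the robot touching nothing.
It also fails if it takes over 64 s, if anything falls off the work surface, if the arm or the gripper's body presses on something with over 40 N, if the wrist force passes 120 N, or if a joint passes its speed limit or range.

ROBOT

A 7-joint arm with a two-finger parallel gripper is mounted at the origin on the work surface. World frame = base frame: x ahead of the robot, y to its left, z up, the work surface at z = 0. Lengths are in m, angles in rad, forces in N, time in s.
With the tool pointing down it reaches from about 0.4 to 0.85 m from the base axis. Payload 4.5 kg.
Tool frame: the origin (TCP) lies at the very end of the fingers, on their centre line; the grasp point (between the pads) lies 19 mm behind it (r.grip_point_offset is the distance from the TCP to the grasp point, in m); y points along the fingers, x is the direction in which the jaws open and shut, and the axes are right-handed (so a half turn about y gives the same grasp; the last joint's range is limited). The gripper opens to 88 mm and grips with 3 to 60 N. Pads are 18 mm wide; open, the fingers measure 123 mm over their backs; the gripper's body (75 mm by 187 mm) begins 45 mm behind the grasp point.
Start: joints at [-1.121, 0.689, -0.195, 1.565, 0.157, 0.902, -0.215], TCP at [0.252, 0.572, 0.217] pointing down, gripper open.
Joint ranges: [-3.01, 3.01], [-0.46, 2.08], [-1.47, 1.51], [0.13, 2.56], [-1, 4.14], [0.04, 2.09], [-2.66, 2.66]. Speed limits (rad/s): [2.57, 2.57, 3.14, 3.14, 3.14, 3.14, 3.14].

INTERFACE

Orientations are given as a unit quaternion [x, y, z, w].
In Python, from plant import get_state, snapshot, camera_params, job, r gives the robot as it stands.
- The arm moves only by the tool carry_out, never from a script. Its arguments are lists of equal length, an entry for each row: "offset": the shift along the world's x, y, z in m, a list of three; "twist": the turn about the world's z in degrees. In form: {"offset": [[tx, ty, tz], ...], "twist": [twist, ...]}. A call has 1 to 8 rows; each row shifts and turns the commanded pose from where the row before left it; what a row does not reach is not made up. A row lasts 1/8 s, in which the tool goes at most 62.5 mm and 10.7 degrees, less where a joint would pass 70% of its speed; a pose out of reach is approached as far as the arm can. A call with a gripper value outside its range is refused whole. "grip" is the finger opening in m, from 0 to 0.0881, set as the call begins (left out, the last holds). The fingers move at their own pace and stop on an object; "newtons" is the grip in N (left out, the last holds). Time passes only in rows, so rows that do not move let the fingers close. It gives the time, the measured TCP pose, the force and the opening at its end, in the units of the state.
- get_state(): the state, without advancing time (a new reading comes with each control period).
- snapshot(name): name is "scene" or "top"; returns the picture (480x640x3 uint8, red, green, blue); there is no depth.
- camera_params(name): a dict with "camera_matrix" (3x3 intrinsics, pixels), "eye" and "orientation" of the camera in the world. Camera axes: x right, y up, looking along -z (the intrinsics and any distortion apply to the point x, -y, -z); pixel columns grow to the right and rows downward; lengths in m; the calibration is good to about 2 mm. A picture is of the moment at which its call begins. camera_params takes no time and is no camera call.
- job.finish_job(): hands the job in, once; it reports no verdict.
The state is a dict: "clock": time; "q": joint angles; "qd": joint speeds; "joint_torque": joint torques, N m; "tool_pos": TCP position; "eef_rot": TCP orientation; "contact_force": force on the tool from outside, world axes, zero at the start; "moment": the same for the moment, N m; "opening": opening from 0.0 (shut) to 1.0 (fully open).
Only numpy, scipy, OpenCV 4.12 (cv2) and the standard library are available. Lean on these libraries where they do the work, as an engineer would, in place of code of your own. Each camera call takes 0.05 s, during which the arm holds its last target. There are 200 camera calls.

## Working session

There is one attempt and no reset: what is moved stays moved. The work goes in short steps, Python scripts to look and compute and a tool call to move; the robot and the scene stay as the last step left them, time stands still between calls to the robot, and variables do not carry over. Pictures are saved under pics/ and viewed, about 8 in all and at most 12, crops included, and the job is handed in when it is done.

Besides the shell and the picture viewer there is one more tool, called after "Call:" by a JSON object that holds its "fn" and its "kwargs", one argument or row to a line. carry_out: Moves the arm, as the interface text tells. Its arguments: {"type":"object","properties":{"offset":{"type":"array"},"twist":{"type":"array"},"grip":{"type":"number"},"newtons":{"type":"number"}},"required":["offset","twist"]}

```bash
mkdir -p pics; cat > h.py <<'E'
import numpy as np, cv2
from scipy.spatial.transform import Rotation as R
from plant import get_state, snapshot, camera_params, job, r
def save(cam,name,crop=None,scale=1):
    im=snapshot(cam)[:,:,::-1]
    if crop: im=im[crop[1]:crop[3],crop[0]:crop[2]]
    if scale!=1: im=cv2.resize(im,None,fx=scale,fy=scale,interpolation=cv2.INTER_CUBIC)
    cv2.imwrite('pics/'+name,im)
def ray(cam,u,v):
    p=camera_params(cam); K=np.array(p['camera_matrix'])
    d=np.linalg.inv(K)@[u,v,1]; d=np.array([d[0],-d[1],-d[2]])
    return np.array(p['eye']),R.from_quat(p['orientation']).apply(d) if len(p['orientation'])==4 else np.array(p['orientation'])@d
def atz(cam,u,v,z):
    e,d=ray(cam,u,v); return e+d*(z-e[2])/d[2]
E
python3 - <<'E'
from h import *
save('scene','s1.png'); save('top','t1.png')
for c in('scene','top'): print(camera_params(c))
s=get_state(); print(s['clock'],s['tool_pos'],s['eef_rot'],s['contact_force'],s['opening'])
E
```

```text
{'camera_matrix': array([[535.79608659,   0.        , 322.20984117],
       [  0.        , 535.79608659, 238.00794514],
       [  0.        ,   0.        ,   1.        ]]), 'eye': array([ 0.91624053, -0.76655562,  0.98458606]), 'orientation': array([0.3562509 , 0.09313614, 0.23618907, 0.89923616])}
{'camera_matrix': array([[598.0740739 ,   0.        , 323.11523907],
       [  0.        , 598.0740739 , 236.98254058],
       [  0.        ,   0.        ,   1.        ]]), 'eye': array([ 0.31441388, -0.06029228,  1.12325866]), 'orientation': array([-0.06564925,  0.06483087,  0.70724469, -0.70092231])}
0.1 [0.25227558 0.57118923 0.21599991] [ 0.59277664  0.38559552 -0.3864887  -0.59207976] [ 0.48742046  0.16941606 -0.25416787] 0.9954551881279309
```

View pics/s1.png

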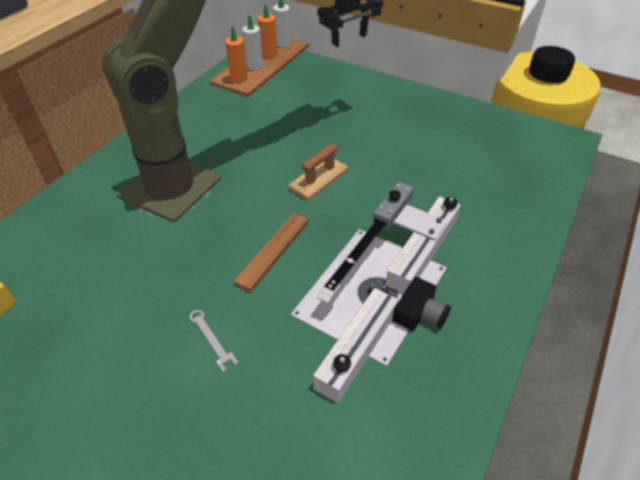

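View pics/t1.png

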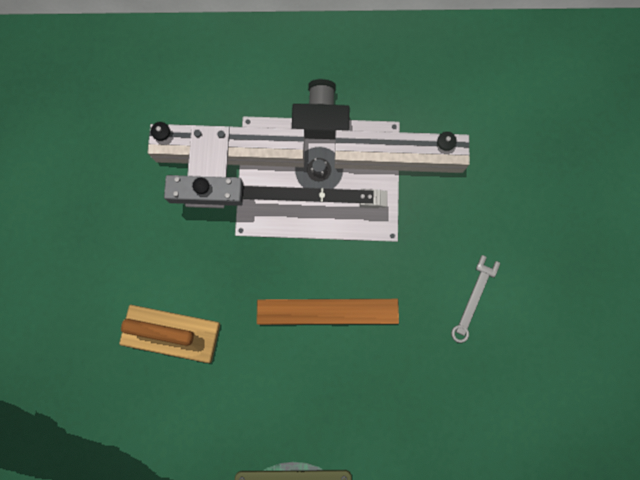

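The scene picture shows the fence at right, with its holder at the far end and the shoe nearer the camera. In the top picture the mark is at about (322,195), the mouth at (242,191) and the shoe end at (376,197). The bystanders are nearer the robot. I'll take one enlarged crop.

```bash
python3 - <<'E'
from h import *
save('top','t2.png',(150,110,400,250),3.2)
for n,u,v,z in [('mark',322,195,.08),('mouth',242,191,.08),('holdback',165,188,.1),('shoe',376,197,.08),('fenceL',149,150,.055),('fenceR',469,165,.055),('strip',257,312,.018)]: print(n,atz('top',u,v,z).round(4))
s=get_state();print(R.from_quat(s['eef_rot']).as_matrix().round(3))
E
```

```text
mark [ 0.5862 -0.0586  0.08  ]
mouth [0.595  0.0854 0.08  ]
holdback [0.5964 0.2189 0.1   ]
shoe [ 0.5816 -0.1556  0.08  ]
fenceL [0.6825 0.264  0.055 ]
fenceR [ 0.6477 -0.3322  0.055 ]
strip [0.3819 0.0628 0.018 ]
[[ 0.404 -0.    -0.915]
 [ 0.915 -0.001  0.404]
 [-0.001 -1.    -0.   ]]
```

View pics/t2.png

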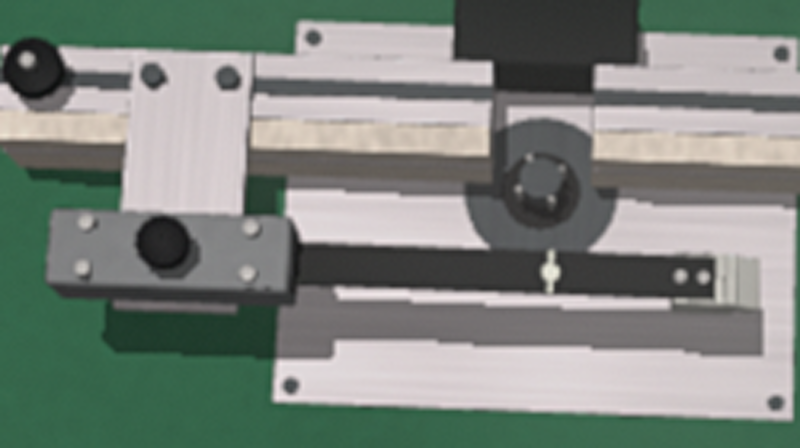

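The crop shows the mark at crop (550,271), which is full-image (321.9,194.7), and the leaf leaves the mouth at about (243,191). The shoe lies under the outer end, with its toe at crop x≈757. The black motor box could foul the gripper body, so I'll check its height with a scene crop.

```bash
python3 - <<'E'
from h import *
save('scene','s2.png',(280,170,480,320),4)
E
```

```text
(no output)
```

View pics/s2.png

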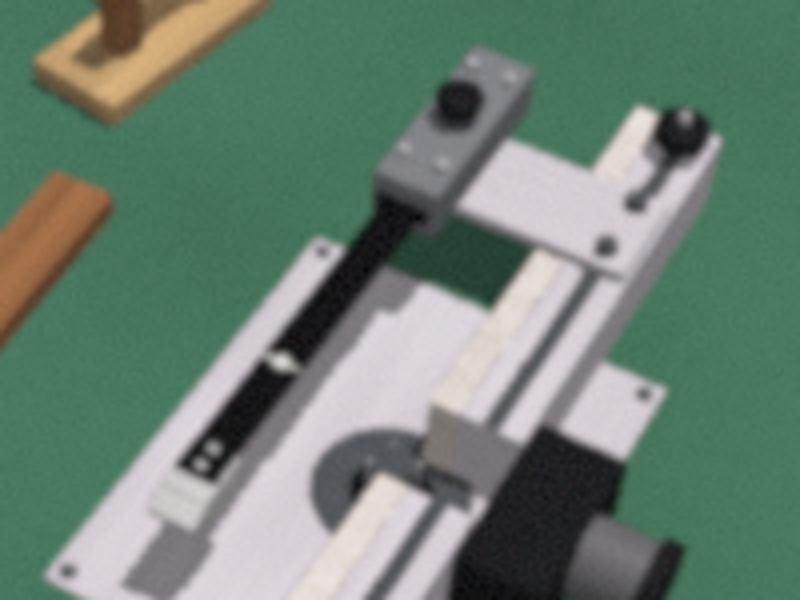

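The box top sits about level with the fence top. The mark in the scene camera is at (350.8,260). I'll triangulate both points and then move.

```bash
python3 - <<'E'
from h import *
def tri(a,b):
    e1,d1=ray('top',*a);e2,d2=ray('scene',*b)
    s=np.linalg.lstsq(np.c_[d1,-d2],e2-e1,rcond=None)[0]
    p,q=e1+s[0]*d1,e2+s[1]*d2; return ((p+q)/2).round(4),np.linalg.norm(p-q).round(4)
print('mark',tri((321.9,194.7),(350.75,260)))
print('box',tri((292,129),(416.2,278)))
print('shoe end',tri((150+735/3.2,110+258/3.2),(280+155/4,170+485/4)))
print('mark z.08',atz('top',321.9,194.7,.08),atz('scene',350.75,260,.08))
print('fence slope',np.degrees(np.arctan2(*(atz('top',149,150,.055)-atz('top',469,165,.055))[:2])))
E
```

```text
mark (array([ 0.5877, -0.0572,  0.083 ]), np.float64(0.004))
box (array([ 0.7267, -0.0017,  0.0444]), np.float64(0.0033))
shoe end (array([ 0.5817, -0.1672,  0.095 ]), np.float64(0.0195))
mark z.08 [ 0.58679823 -0.05843982  0.08      ] [ 0.58796224 -0.05326253  0.08      ]
fence slope 3.3399468412720386
```

Call:
{"fn": "carry_out", "kwargs": {
  "offset": [
    [0.02,-0.05,0.005],
    [0.03,-0.055,0],
    [0.04,-0.045,0],
    [0.04,-0.045,0],
    [0.04,-0.045,0],
    [0.03,-0.05,0],
    [0.03,-0.05,0],
    [0.02,-0.05,0]
  ],
  "twist": [-10,-10,-10,-10,-10,-10,-9.5,0],
  "grip": 0,
  "newtons": 30
}}

```text
clock: 1.2
tool_pos: [0.5037, 0.1802, 0.2217]
eef_rot: [0.707, -0.021, 0.022, -0.707]
contact_force: [0.5, 0.9, 0.2]
opening: 0.12
```

Call:
{"fn": "carry_out", "kwargs": {
  "offset": [
    [0.02,-0.055,0],
    [0.02,-0.055,0],
    [0.02,-0.055,0],
    [0.02,-0.055,-0.02],
    [0.003,-0.017,-0.04],
    [0,0,-0.03],
    [0,0,0],
    [0,0,0]
  ],
  "twist": [0,0,0,0,0,0,0,0]
}}

```text
clock: 2.2
tool_pos: [0.5861, -0.0547, 0.1327]
eef_rot: [-0.707, 0.02, -0.021, 0.707]
contact_force: [0.3, 0.3, 1.4]
opening: 0.004
```

```bash
python3 - <<'E'
from h import *
s=get_state();print(s['tool_pos'],s['opening'],s['contact_force'],R.from_quat(s['eef_rot']).as_matrix()[:,0].round(4))
save('scene','s3.png',(280,170,480,320),4)
E
```

```text
[ 0.5861243  -0.05466103  0.13271369] 0.003578517643371691 [0.28852583 0.34897993 1.3730379 ] [ 0.9984 -0.0573  0.0016]
```

View pics/s3.png

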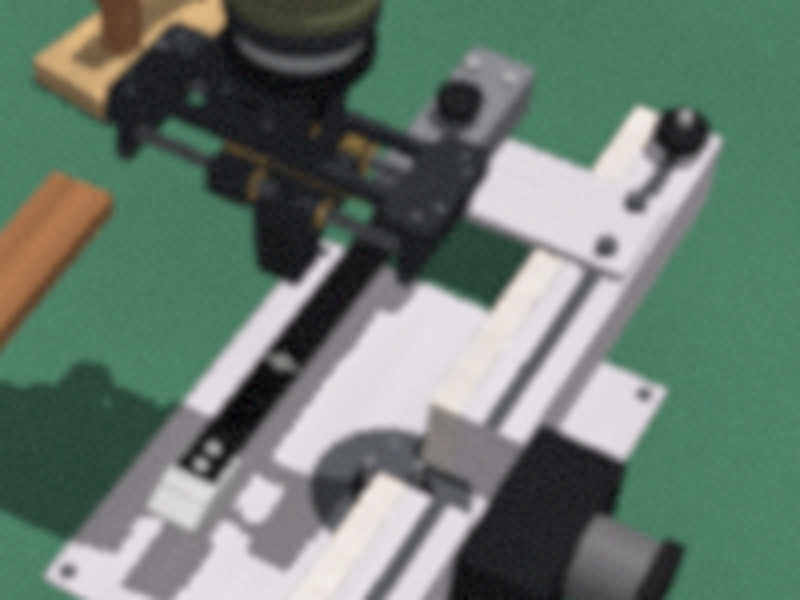

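The closed fingertip, at crop (290,275), is right above the mark. I'll lower to just above the leaf and take the zero force reading.

Call:
{"fn": "carry_out", "kwargs": {
  "offset": [
    [0,-0.001,-0.03],
    [0,0,-0.017],
    [0,0,0],
    [0,0,0],
    [0,0,0]
  ],
  "twist": [0,0,0,0,0]
}}

```text
clock: 2.88
tool_pos: [0.5861, -0.0561, 0.0857]
eef_rot: [0.707, -0.02, 0.021, -0.707]
contact_force: [1.2, 0.4, 0.3]
opening: 0.008
```

Call:
{"fn": "carry_out", "kwargs": {
  "offset": [
    [0,0,-0.004],
    [0,0,-0.003],
    [0,0,-0.002],
    [0,0,0],
    [0,0,0]
  ],
  "twist": [0,0,0,0,0]
}}

```text
clock: 3.5
tool_pos: [0.5854, -0.0561, 0.0758]
eef_rot: [0.707, -0.02, 0.021, -0.707]
contact_force: [0.3, -0.2, 0.2]
opening: 0.004
```

```bash
python3 - <<'E'
from h import *
save('scene','s4.png',(310,190,410,265),8)
for i in range(4):
    snapshot('top'); s=get_state(); print(s['clock'],s['tool_pos'],s['contact_force'],s['moment'])
E
```

```text
3.6 [ 0.58542932 -0.0560938   0.07580411] [-0.79893329 -0.63071796 -0.70948408] [-0.07154747  0.08040809  0.00405868]
3.65 [ 0.58544024 -0.05611613  0.07582505] [ 0.17840964 -0.33001941  1.26993402] [-0.02672239  0.03356204 -0.0135711 ]
3.7 [ 0.5854129  -0.05606045  0.07579243] [-0.03603434  0.08667746  0.05847303] [-0.0386247   0.12402803  0.03310137]
3.75 [ 0.58540227 -0.05608859  0.07581005] [-0.15294944  0.4536302   0.48380477] [-0.06463331  0.09112514 -0.03404292]
```

View pics/s4.png

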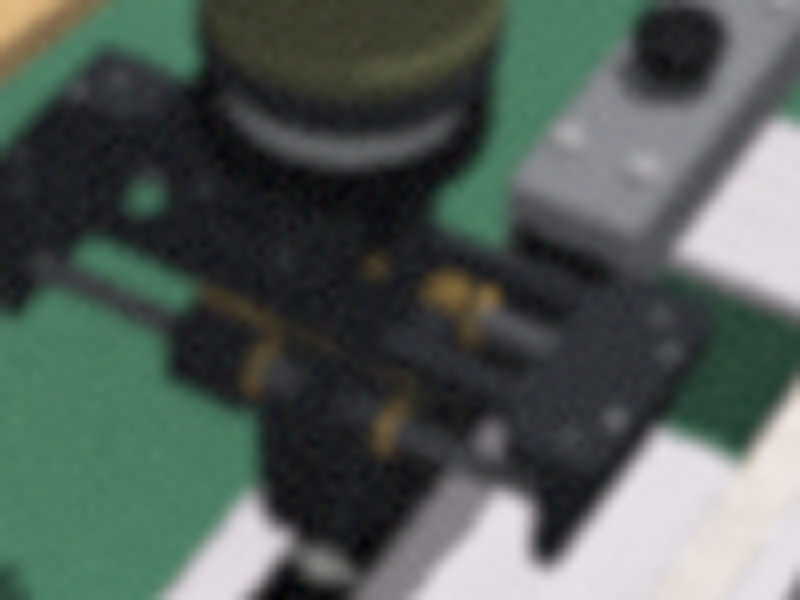

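```bash
python3 - <<'E'
from h import *
def proj(cam,P):
    p=camera_params(cam); q=R.from_quat(p['orientation']).inv().apply(np.array(P)-p['eye']); K=p['camera_matrix']
    u=K@[q[0],-q[1],-q[2]]; return (u[:2]/u[2]).round(1)
for P in [(.5854,-.0561,.0758),(.5849,-.065,.0758),(.5849,-.065,.082),(.567,-.064,.0758),(.603,-.066,.0758)]:
    a=proj('scene',P); print(P,a,((a-[310,190])*8).round(),proj('top',P))
# known points: holder/fence top in both cams for calibration: mark z=.08
print(proj('scene',(.587,-.0584,.08)),proj('top',(.587,-.0584,.08)))
print(atz('top',457,200,0)[:2], get_state()['q'])
save('top','t3.png',(250,120,400,240),5)
E
```

```text
(0.5854, -0.0561, 0.0758) [349.1 261.6] [313. 573.] [320.6 196.1]
(0.5849, -0.065, 0.0758) [347.  264.2] [296. 594.] [325.6 196.3]
(0.5849, -0.065, 0.082) [347.1 262.4] [297. 579.] [325.6 195.4]
(0.567, -0.064, 0.0758) [340.1 260.9] [241. 567.] [325.1 205.9]
(0.603, -0.066, 0.0758) [354.1 267.6] [353. 621.] [326.  186.6]
[349.3 261.4] [321.9 194.6]
[ 0.59469789 -0.31922831] [-0.00889836  0.83718262  0.04547889  1.79741622 -0.06944847  0.50833593
  0.02428087]
```

View pics/t3.png

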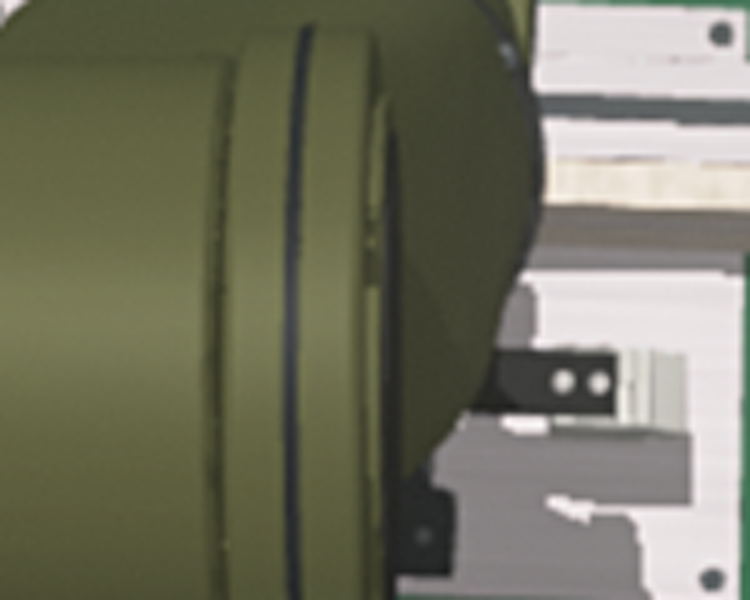

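The top view is blocked by the arm, but it shows the shoe and leaf end unmoved. The tip shows no force yet and the mark still sits free at scene (350.6,260), just in front of the finger. I'll go on down carefully.

Call:
{"fn": "carry_out", "kwargs": {
  "offset": [
    [0,0,-0.002],
    [0,0,0],
    [0,0,0]
  ],
  "twist": [0,0,0]
}}

```text
clock: 4.18
tool_pos: [0.5853, -0.0561, 0.0737]
eef_rot: [0.707, -0.021, 0.021, -0.707]
contact_force: [-0.6, 0.0, -0.0]
opening: 0.006
```

Call:
{"fn": "carry_out", "kwargs": {
  "offset": [
    [0,0,-0.002],
    [0,0,0],
    [0,0,0]
  ],
  "twist": [0,0,0]
}}

```text
clock: 4.55
tool_pos: [0.5854, -0.0561, 0.0717]
eef_rot: [0.707, -0.02, 0.02, -0.707]
contact_force: [0.4, -0.6, -0.1]
opening: 0.001
```

```bash
cat >> h.py <<'E'
def avg(n=4):
    L=[]
    for i in range(n): snapshot('top'); s=get_state(); L.append(np.r_[s['tool_pos'],s['contact_force'],s['moment']])
    print(s['clock'],np.mean(L,0).round(4))
E
python3 - <<'E'
from h import *
avg()
save('scene','s5.png',(310,190,410,265),8)
E
```

```text
4.75 [ 0.5854 -0.0561  0.0718  0.1774 -0.1886 -0.1689 -0.0578  0.0795 -0.0192]
```

View pics/s5.png

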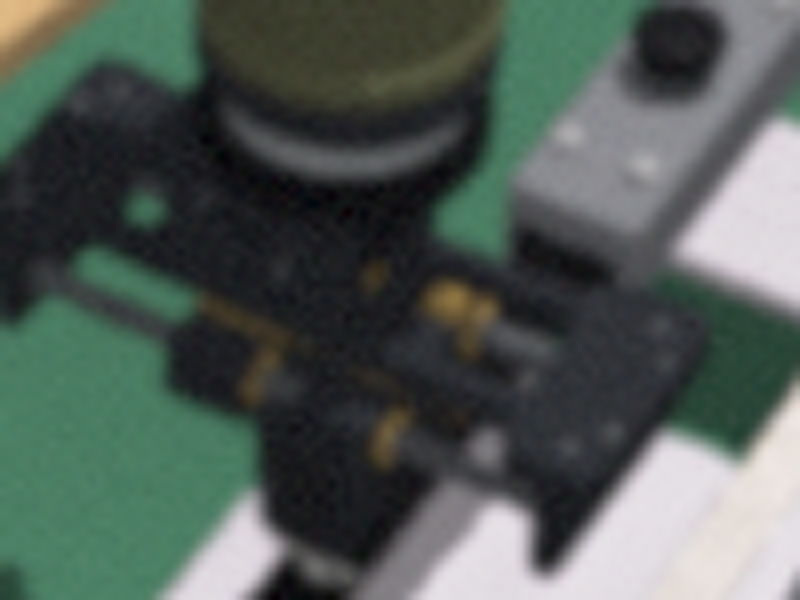

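The tip is still above the leaf. The mark is still free at about (325,565) in the crop, with the finger's lower edge near 560, so the real tip seems higher than reported. I'll continue until contact and measure the give from there.

Call:
{"fn": "carry_out", "kwargs": {
  "offset": [
    [0,0,-0.002],
    [0,0,0],
    [0,0,0]
  ],
  "twist": [0,0,0]
}}

```text
clock: 5.18
tool_pos: [0.5853, -0.0561, 0.0697]
eef_rot: [0.707, -0.021, 0.021, -0.707]
contact_force: [0.0, 0.1, -0.2]
opening: 0.006
```

Call:
{"fn": "carry_out", "kwargs": {
  "offset": [
    [0,0,-0.002],
    [0,0,0],
    [0,0,0]
  ],
  "twist": [0,0,0]
}}

```text
clock: 5.55
tool_pos: [0.5853, -0.0561, 0.0677]
eef_rot: [0.707, -0.021, 0.021, -0.707]
contact_force: [-0.5, 0.1, 0.3]
opening: 0.005
```

Call:
{"fn": "carry_out", "kwargs": {
  "offset": [
    [0,0,-0.002],
    [0,0,0],
    [0,0,0]
  ],
  "twist": [0,0,0]
}}

```text
clock: 5.92
tool_pos: [0.5854, -0.0561, 0.0657]
eef_rot: [-0.707, 0.02, -0.02, 0.707]
contact_force: [-0.9, 0.1, -0.3]
opening: 0.003
```

```bash
python3 - <<'E'
from h import *
avg()
save('scene','s6.png',(310,190,410,265),8)
E
```

```text
6.125 [ 0.5854 -0.0561  0.0658 -0.2461  0.4384 -0.2554 -0.0678  0.0781  0.0082]
```

View pics/s6.png

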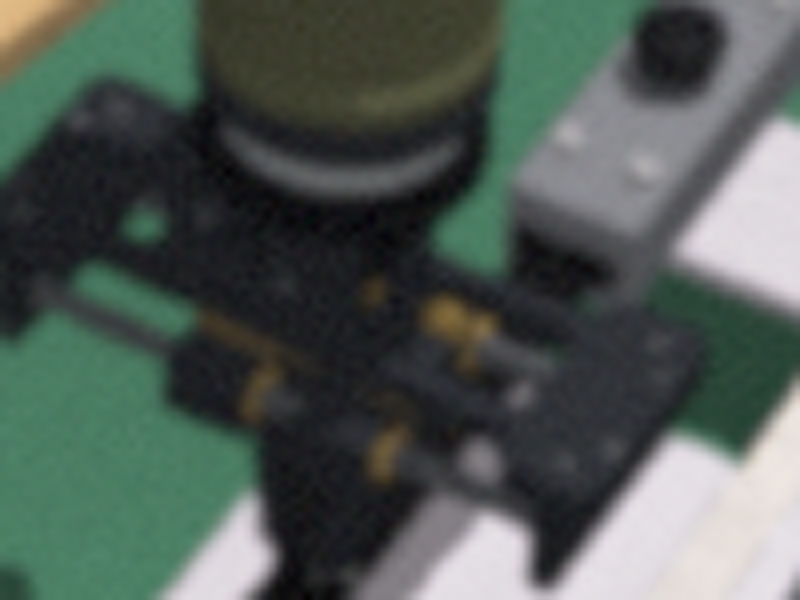

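The finger's lower edge now hides the mark near (320,575). I'll check numerically whether the leaf end has moved, which it would have if the leaf were bent.

```bash
python3 - <<'E'
from h import *
a=cv2.imread('pics/t1.png').astype(np.float32); b=snapshot('top')[:,:,::-1].astype(np.float32)
for nm,(x0,y0,x1,y1) in {'shoe':(352,184,392,212),'plate':(385,228,400,244)}.items():
    g=lambda m:cv2.cvtColor(m[y0:y1,x0:x1],cv2.COLOR_BGR2GRAY)
    print(nm,cv2.phaseCorrelate(g(a),g(b)),abs(g(a)-g(b)).mean())
a=cv2.imread('pics/s1.png');b=snapshot('scene')[:,:,::-1]
t=a[275:305,315:345]; res=cv2.matchTemplate(np.ascontiguousarray(b[260:325,300:360]),np.ascontiguousarray(t),cv2.TM_CCOEFF_NORMED); print(cv2.minMaxLoc(res),'ref (15,15)')
s=get_state(); print(s['joint_torque'],s['contact_force']); print([x for x in dir(r) if x[0]!='_'])
E
```

```text
shoe ((0.0024867560876451478, -0.1477751536711711), 0.9560340305169424) 19.262257
plate ((0.6090416025038508, 0.039167001042160976), 0.9946347922086716) 21.786072
(-0.5053576827049255, 0.8090912103652954, (13, 0), (15, 15)) ref (15,15)
[ 4.37159033e-04 -5.34924674e+01  2.04922467e+00 -9.27526832e+00
 -3.01127171e-02  1.77623617e-02  1.04541459e-05] [-0.603615   -0.13824847  0.04047578]
['Unreachable', 'grip_point_offset']
```

The shoe and leaf end haven't moved in either camera, so the leaf is free and the tip is still above it. I'll go on down in small steps.

Call:
{"fn": "carry_out", "kwargs": {
  "offset": [
    [0,0,-0.001],
    [0,0,-0.001],
    [0,0,0]
  ],
  "twist": [0,0,0]
}}

```text
clock: 6.65
tool_pos: [0.5853, -0.0561, 0.0636]
eef_rot: [-0.707, 0.021, -0.02, 0.707]
contact_force: [-0.8, -0.5, 1.2]
opening: 0.008
```

Call:
{"fn": "carry_out", "kwargs": {
  "offset": [
    [0,0,-0.001],
    [0,0,-0.001],
    [0,0,0]
  ],
  "twist": [0,0,0]
}}

```text
clock: 7.02
tool_pos: [0.5853, -0.0561, 0.0616]
eef_rot: [-0.707, 0.021, -0.02, 0.707]
contact_force: [-0.1, -0.7, 0.1]
opening: 0.001
```

```bash
cat >> h.py <<'E'
def leafend():
    a=cv2.imread('pics/s1.png');b=np.ascontiguousarray(snapshot('scene')[:,:,::-1])
    t=a[275:305,315:345].copy(); m=cv2.minMaxLoc(cv2.matchTemplate(b[255:345,290:370].copy(),t,cv2.TM_CCOEFF_NORMED)); print('leaf end shift px',np.array(m[3])-[25,20],m[1])
E
python3 - <<'E'
from h import *
avg(); leafend()
E
```

```text
7.225 [ 0.5854 -0.0561  0.0617 -0.1954 -0.2393 -0.1447 -0.0761  0.0846 -0.0088]
leaf end shift px [0 0] 0.8054525852203369
```

```bash
python3 - <<'E'
from h import *
b=snapshot('scene')[195:295,310:410,::-1]; t=snapshot('top')[150:250,270:370,::-1]
f=lambda m:cv2.resize(m,(600,600) if m is b else (200,200),interpolation=cv2.INTER_CUBIC)
B=cv2.convertScaleAbs(f(b),alpha=1.8,beta=15)
T=np.zeros((600,200,3),np.uint8);T[:200]=f(t)
cv2.imwrite('pics/c7.png',np.hstack([B,T]))
E
```

```text
(no output)
```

View pics/c7.png

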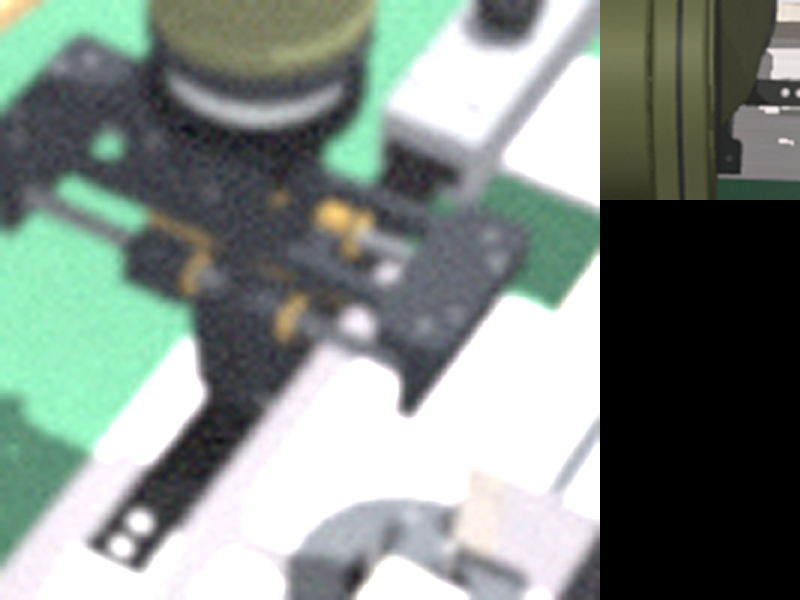

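In this crop the finger's lower edge, at (210–265, 390–405), is right at the leaf surface. The leaf end is unmoved, so contact must be near.

Call:
{"fn": "carry_out", "kwargs": {
  "offset": [
    [0,0,-0.001],
    [0,0,0],
    [0,0,-0.001],
    [0,0,0]
  ],
  "twist": [0,0,0,0]
}}

```text
clock: 7.88
tool_pos: [0.5853, -0.0561, 0.0597]
eef_rot: [-0.707, 0.021, -0.02, 0.707]
contact_force: [0.1, -0.6, 0.9]
opening: 0.004
```

Call:
{"fn": "carry_out", "kwargs": {
  "offset": [
    [0,0,-0.001],
    [0,0,0],
    [0,0,-0.001],
    [0,0,0]
  ],
  "twist": [0,0,0,0]
}}

```text
clock: 8.38
tool_pos: [0.5854, -0.0561, 0.0578]
eef_rot: [0.707, -0.02, 0.021, -0.707]
contact_force: [0.1, -0.5, 0.9]
opening: 0.007
```

```bash
python3 - <<'E'
from h import *
avg(6); leafend()
E
```

```text
8.675 [ 0.5854 -0.0561  0.0578 -0.0838 -0.1274  1.1219 -0.0568  0.048   0.0108]
leaf end shift px [0 0] 0.8062136769294739
```

Contact is starting. I'll continue in measured steps.

Call:
{"fn": "carry_out", "kwargs": {
  "offset": [
    [0,0,-0.001],
    [0,0,-0.001],
    [0,0,0],
    [0,0,0]
  ],
  "twist": [0,0,0,0]
}}

```text
clock: 9.22
tool_pos: [0.5855, -0.0561, 0.0559]
eef_rot: [-0.707, 0.02, -0.021, 0.707]
contact_force: [-0.9, 1.1, 4.0]
opening: 0.006
```

```bash
python3 - <<'E'
from h import *
avg(6); leafend()
E
```

```text
9.525 [ 0.5854 -0.0561  0.0558 -0.3172 -0.0885  3.0156 -0.0339  0.1158 -0.0079]
leaf end shift px [0 1] 0.809441328048706
```

Call:
{"fn": "carry_out", "kwargs": {
  "offset": [
    [0,0,-0.001],
    [0,0,-0.001],
    [0,0,0],
    [0,0,0]
  ],
  "twist": [0,0,0,0]
}}

```text
clock: 10.07
tool_pos: [0.5854, -0.0561, 0.0539]
eef_rot: [-0.707, 0.02, -0.021, 0.707]
contact_force: [-0.6, -0.2, 5.1]
opening: 0.004
```

```bash
python3 - <<'E'
from h import *
avg(6); leafend()
E
```

```text
10.375 [ 5.8550e-01 -5.6100e-02  5.3900e-02 -8.9190e-01  1.9400e-01  5.2269e+00
  3.4000e-03  1.9720e-01  7.2000e-03]
leaf end shift px [0 2] 0.8065770268440247
```

Slope is about 1.05 N/mm, with contact at z≈0.0588. Now press to 10 N.

Call:
{"fn": "carry_out", "kwargs": {
  "offset": [
    [0,0,-0.001],
    [0,0,-0.001],
    [0,0,-0.001],
    [0,0,-0.001],
    [0,0,-0.0005],
    [0,0,0],
    [0,0,0]
  ],
  "twist": [0,0,0,0,0,0,0]
}}

```text
clock: 11.3
tool_pos: [0.5855, -0.0559, 0.05]
eef_rot: [-0.707, 0.02, -0.021, 0.707]
contact_force: [-1.6, 0.4, 10.3]
opening: 0.008
```

```bash
python3 - <<'E'
from h import *
avg(10); leafend()
E
```

```text
11.8 [ 5.85500e-01 -5.60000e-02  5.00000e-02 -1.69130e+00  5.73800e-01
  1.00358e+01  1.03400e-01  4.52800e-01  8.10000e-03]
leaf end shift px [0 4] 0.8028365969657898
```

That is 10.0 N at z=0.0500, with a give of about 8.5 mm and so D≈138 mm. I'll lift off and go around behind the shoe's outer end to push it in by about 37 mm.

Call:
{"fn": "carry_out", "kwargs": {
  "offset": [
    [0,0,0.005],
    [0,0,0.01],
    [0,0,0.025],
    [-0.002,-0.035,0],
    [-0.002,-0.04,0],
    [-0.002,-0.04,0],
    [-0.002,-0.025,0],
    [0,0,0]
  ],
  "twist": [0,0,0,0,0,0,0,0]
}}

```text
clock: 12.85
tool_pos: [0.5764, -0.1989, 0.0891]
eef_rot: [0.707, -0.022, 0.022, -0.706]
contact_force: [0.4, 0.9, -0.2]
opening: 0.003
```

Call:
{"fn": "carry_out", "kwargs": {
  "offset": [
    [0,0,-0.02],
    [0,0,-0.02],
    [0,0,-0.01],
    [0,0,0],
    [0,0,0]
  ],
  "twist": [0,0,0,0,0]
}}

```text
clock: 13.48
tool_pos: [0.5778, -0.196, 0.0396]
eef_rot: [0.707, -0.02, 0.021, -0.707]
contact_force: [0.5, -0.1, -0.5]
opening: 0.005
```

```bash
python3 - <<'E'
from h import *
b=snapshot('scene')[215:340,285:410,::-1]; t=snapshot('top')[150:250,300:400,::-1]
B=cv2.convertScaleAbs(cv2.resize(b,(500,500),interpolation=cv2.INTER_CUBIC),alpha=1.5,beta=10)
T=np.zeros((500,300,3),np.uint8);T[:300]=cv2.resize(t,(300,300))
cv2.imwrite('pics/c8.png',np.hstack([B,T])); avg(3); leafend()
E
```

```text
13.725 [ 0.5777 -0.1962  0.0398  0.2484 -0.1352 -0.023  -0.0584  0.0543  0.0108]
leaf end shift px [-18  19] 0.6600929498672485
```

View pics/c8.png

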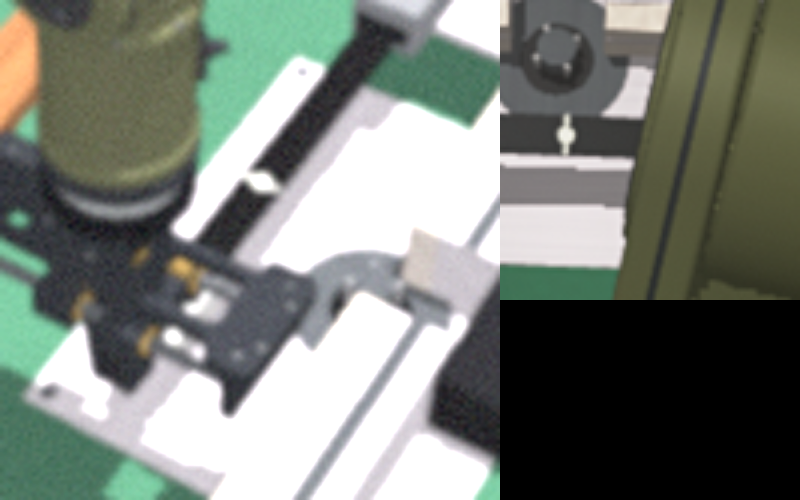

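The finger is down outside the shoe's outer end, and the mark is still at top (321.7,194.7). I'll move in to contact and then push.

Call:
{"fn": "carry_out", "kwargs": {
  "offset": [
    [0.0005,0.009,0],
    [0.0005,0.009,0],
    [0,0.004,0],
    [0,0.004,0],
    [0,0,0]
  ],
  "twist": [0,0,0,0,0]
}}

```text
clock: 14.4
tool_pos: [0.5784, -0.171, 0.0394]
eef_rot: [0.707, -0.021, 0.021, -0.706]
contact_force: [-0.9, -2.0, -0.5]
opening: 0.002
```

```bash
cat >> h.py <<'E'
def mark():
    b=snapshot('top')[185:205,285:345]; g=b.min(2).astype(float)
    # white dot on the dark leaf: bright pixels rows around leaf centre
    w=np.clip(g[7:13]-110,0,None)  # rows 192..197
    c=w.sum(0); i=c.argmax(); k=np.arange(max(0,i-3),min(60,i+4)); u=285+(c[k]*k).sum()/c[k].sum()
    print('mark u',u.round(2),atz('top',u,194.7,.08)[1].round(4),c.max())
E
python3 - <<'E'
from h import *
avg(3); mark()
E
```

```text
14.55 [ 5.7840e-01 -1.7100e-01  3.9300e-02  3.1930e-01 -2.6572e+00 -3.5600e-01
 -6.1780e-01  3.4600e-02  2.3000e-03]
mark u nan nan 0.0h.py:26: RuntimeWarning: invalid value encountered in scalar divide
  c=w.sum(0); i=c.argmax(); k=np.arange(max(0,i-3),min(60,i+4)); u=285+(c[k]*k).sum()/c[k].sum()
```

Contact at y≈-0.171. Pushing in by about 36 mm.

Call:
{"fn": "carry_out", "kwargs": {
  "offset": [
    [0.0002,0.004,0],
    [0.0004,0.006,0],
    [0.0004,0.006,0],
    [0.0004,0.006,0],
    [0.0004,0.006,0],
    [0.0002,0.005,0],
    [0.0001,0.003,0],
    [0,0,0]
  ],
  "twist": [0,0,0,0,0,0,0,0]
}}

```text
clock: 15.6
tool_pos: [0.58, -0.1359, 0.0393]
eef_rot: [0.708, -0.021, 0.021, -0.706]
contact_force: [-1.3, -4.7, 0.5]
opening: 0.008
```

Call:
{"fn": "carry_out", "kwargs": {
  "offset": [
    [0,0,0],
    [-0.0006,-0.01,0],
    [-0.001,-0.02,0],
    [0,0,0.03],
    [0,0,0.04],
    [0,0,0]
  ],
  "twist": [0,0,0,0,0,0]
}}

```text
clock: 16.35
tool_pos: [0.581, -0.1659, 0.1121]
eef_rot: [0.707, -0.019, 0.023, -0.706]
contact_force: [0.0, 0.3, -0.6]
opening: 0.005
```

```bash
python3 - <<'E'
from h import *
avg(4)
a=cv2.imread('pics/s1.png');b=np.ascontiguousarray(snapshot('scene')[:,:,::-1])
# mark in scene: template match (subpixel not needed)
for up in (4,):
    U=lambda m:cv2.resize(m.copy(),None,fx=up,fy=up,interpolation=cv2.INTER_CUBIC)
    t=U(a[252:268,342:360]); m=cv2.minMaxLoc(cv2.matchTemplate(U(b[225:275,335:385]),t,cv2.TM_CCOEFF_NORMED)); u,v=np.array(m[3])/up+[335+350.75-342,225+260-252]
    print(u,v,m[1],'mark moved y',atz('scene',u,v,.08)-atz('scene',350.75,260,.08))
E
```

```text
16.55 [ 0.5785 -0.1647  0.1091  0.081   0.3174 -0.2553 -0.0643  0.0671  0.0062]
365.75 240.75 0.7703005075454712 mark moved y [0.00317964 0.06913482 0.        ]
```

```bash
python3 - <<'E'
from h import *
b=snapshot('scene'); cv2.imwrite('pics/s9.png',b[:,:,::-1])
# sample along the leaf centre line in the scene image
p=camera_params('scene');K=p['camera_matrix']
o=R.from_quat(p['orientation'])
g=b.min(2).astype(np.float32)
L=[]
for s in range(-40,100,3):
    P=np.array([.5875+.058*s/1e3,-.0535+s/1e3,.08]); q=o.inv().apply(P-p['eye']);u=K@[q[0],-q[1],-q[2]];u=u[:2]/u[2]
    L.append((s,int(cv2.getRectSubPix(g,(1,1),(float(u[0]),float(u[1])))[0,0])))
print(L)
E
```

```text
[(-40, 60), (-37, 54), (-34, 37), (-31, 23), (-28, 25), (-25, 38), (-22, 41), (-19, 48), (-16, 50), (-13, 49), (-10, 45), (-7, 48), (-4, 49), (-1, 49), (2, 51), (5, 47), (8, 49), (11, 50), (14, 52), (17, 52), (20, 48), (23, 47), (26, 48), (29, 50), (32, 49), (35, 47), (38, 46), (41, 46), (44, 46), (47, 41), (50, 38), (53, 32), (56, 23), (59, 20), (62, 22), (65, 19), (68, 21), (71, 23), (74, 19), (77, 18), (80, 24), (83, 25), (86, 22), (89, 23), (92, 26), (95, 22), (98, 22)]
```

The mark is hidden behind the gripper here. I'll move above its expected new place (0.5875, -0.0215), where the scene camera sees it below the finger.

Call:
{"fn": "carry_out", "kwargs": {
  "offset": [
    [0.0015,0.03,0],
    [0.002,0.035,0],
    [0.0025,0.04,0],
    [0.002,0.03,0],
    [0.001,0.0085,0],
    [0,0,0],
    [0,0,0]
  ],
  "twist": [0,0,0,0,0,0,0]
}}

```text
clock: 17.52
tool_pos: [0.5877, -0.023, 0.1091]
eef_rot: [0.707, -0.021, 0.021, -0.706]
contact_force: [-0.6, -0.3, -0.0]
opening: 0.005
```

```bash
python3 - <<'E'
from h import *
avg(4)
b=snapshot('scene')[:,:,::-1]; cv2.imwrite('pics/s10.png',cv2.resize(b[190:310,300:420],(600,600),interpolation=cv2.INTER_CUBIC))
E
```

```text
17.725 [ 0.5877 -0.0224  0.1092  0.3435 -0.7356 -0.1954 -0.0486  0.0516 -0.0208]
```

View pics/s10.png

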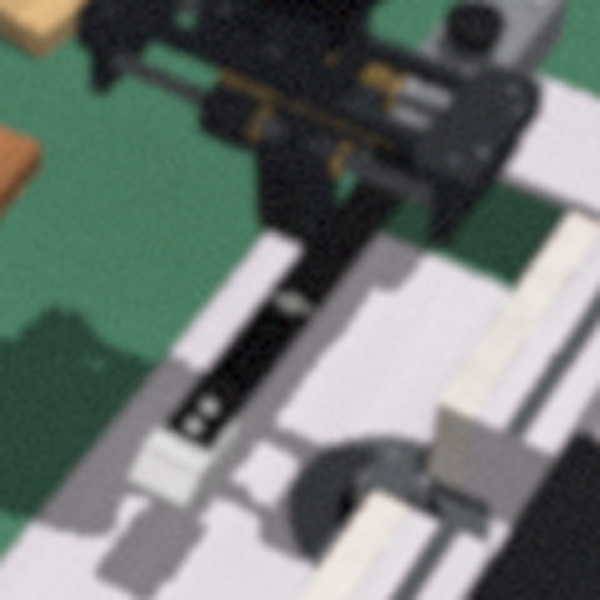

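The mark is now at (358.2,250.4), about 35 mm farther in as planned, and directly under the finger. Second press.

Call:
{"fn": "carry_out", "kwargs": {
  "offset": [
    [0,0,-0.02],
    [0,0,-0.02],
    [0,0,-0.007],
    [0,0,0],
    [0,0,0]
  ],
  "twist": [0,0,0,0,0]
}}

```text
clock: 18.4
tool_pos: [0.5884, -0.0207, 0.0629]
eef_rot: [-0.707, 0.02, -0.021, 0.707]
contact_force: [-0.5, 0.0, 1.0]
opening: 0.0
```

```bash
python3 - <<'E'
from h import *
b=snapshot('scene'); g=b[240:262,350:368].min(2); print(np.unravel_index(g.argmax(),g.shape))
print(atz('scene',358.2,250.4,.08)-atz('scene',350.75,260,.08))
avg(8)
E
```

```text
(np.int64(20), np.int64(17))
[ 1.49914935e-03  3.38720762e-02 -1.11022302e-16]
18.85 [ 0.5881 -0.0206  0.0626 -0.1406 -0.0498 -0.1472 -0.0492  0.0767 -0.0182]
```

Call:
{"fn": "carry_out", "kwargs": {
  "offset": [
    [0,0,-0.001],
    [0,0,-0.001],
    [0,0,-0.001],
    [0,0,-0.001],
    [0,0,0],
    [0,0,0]
  ],
  "twist": [0,0,0,0,0,0]
}}

```text
clock: 19.6
tool_pos: [0.5878, -0.0206, 0.0583]
eef_rot: [-0.707, 0.02, -0.021, 0.707]
contact_force: [0.1, 0.8, 0.7]
opening: 0.005
```

```bash
python3 - <<'E'
from h import *
avg(8)
E
```

```text
20.0 [ 0.5878 -0.0206  0.0583 -0.3618 -0.2265  0.7889 -0.0671  0.1195  0.0101]
```

Call:
{"fn": "carry_out", "kwargs": {
  "offset": [
    [0,0,-0.001],
    [0,0,0],
    [0,0,0]
  ],
  "twist": [0,0,0]
}}

```text
clock: 20.38
tool_pos: [0.5879, -0.0206, 0.0573]
eef_rot: [-0.707, 0.02, -0.021, 0.707]
contact_force: [-0.6, 0.1, 3.1]
opening: 0.005
```

```bash
python3 - <<'E'
from h import *
avg(8)
E
```

```text
20.775 [ 0.5879 -0.0206  0.0573 -0.8493 -0.1982  2.8695 -0.0309  0.2405  0.0098]
```

Call:
{"fn": "carry_out", "kwargs": {
  "offset": [
    [0,0,-0.001],
    [0,0,-0.001],
    [0,0,0],
    [0,0,0]
  ],
  "twist": [0,0,0,0]
}}

```text
clock: 21.28
tool_pos: [0.5879, -0.0206, 0.0555]
eef_rot: [-0.707, 0.02, -0.021, 0.707]
contact_force: [-1.3, 0.3, 6.5]
opening: 0.007
```

```bash
python3 - <<'E'
from h import *
avg(8)
E
```

```text
21.675 [ 0.5879 -0.0206  0.0555 -1.7445  0.0535  6.0993 -0.0112  0.4177  0.0134]
```

Call:
{"fn": "carry_out", "kwargs": {
  "offset": [
    [0,0,-0.001],
    [0,0,-0.001],
    [0,0,-0.0002],
    [0,0,0],
    [0,0,0]
  ],
  "twist": [0,0,0,0,0]
}}

```text
clock: 22.3
tool_pos: [0.5879, -0.0206, 0.0538]
eef_rot: [-0.707, 0.02, -0.021, 0.707]
contact_force: [-2.1, 0.1, 9.3]
opening: 0.009
```

```bash
python3 - <<'E'
from h import *
avg(16)
E
```

```text
23.1 [ 0.5879 -0.0206  0.0538 -2.4289  0.3508  9.6541  0.0364  0.5853  0.021 ]
```

The slope is now about 1.97 N/mm, so 10 N makes 5.0–5.1 mm including up to 0.5 mm of fingertip sink. The mark's give is therefore about 4.6–5.1 mm, inside the band. I'll nudge to a full 10 N, hold, then release.

Call:
{"fn": "carry_out", "kwargs": {
  "offset": [
    [0,0,-0.0002],
    [0,0,0],
    [0,0,0],
    [0,0,0],
    [0,0,0],
    [0,0,0],
    [0,0,0],
    [0,0,0]
  ],
  "twist": [0,0,0,0,0,0,0,0]
}}

```text
clock: 24.1
tool_pos: [0.5879, -0.0206, 0.0536]
eef_rot: [-0.707, 0.02, -0.021, 0.707]
contact_force: [-2.7, 0.3, 9.9]
opening: -0.003
```

```bash
python3 - <<'E'
from h import *
avg(8)
E
```

```text
24.5 [ 5.8790e-01 -2.0600e-02  5.3600e-02 -2.4409e+00  1.8250e-01  9.6145e+00
  2.5700e-02  6.1630e-01  6.9000e-03]
```

Call:
{"fn": "carry_out", "kwargs": {
  "offset": [
    [0,0,0.002],
    [0,0,0.004],
    [0,0,0.015],
    [0,0,0.04],
    [0,0,0.05],
    [0,0,0.04],
    [0,0,0],
    [0,0,0]
  ],
  "twist": [0,0,0,0,0,0,0,0]
}}

```text
clock: 25.5
tool_pos: [0.5874, -0.0205, 0.2036]
eef_rot: [-0.707, 0.021, -0.02, 0.707]
contact_force: [0.5, -0.0, -1.4]
opening: 0.003
```

```bash
python3 - <<'E'
from h import *
avg(4)
a=cv2.imread('pics/s10.png'); b=cv2.resize(snapshot('scene')[190:310,300:420,::-1],(600,600),interpolation=cv2.INTER_CUBIC)
m=cv2.minMaxLoc(cv2.matchTemplate(b,a[285:320,270:312].copy(),cv2.TM_CCOEFF_NORMED)); print('mark',m[3],'was (270,285)',m[1])
a0=cv2.imread('pics/s1.png').astype(int)[:, :,::-1]; c=snapshot('scene').astype(int)
for n,(x0,y0,x1,y1) in {'block':(288,145,350,198),'spanner':(185,305,240,372),'strip':(232,212,310,292)}.items(): print(n,abs(a0-c)[y0:y1,x0:x1].mean())
E
```

```text
25.7 [ 0.587  -0.0205  0.2027  0.4448 -0.193  -0.1122 -0.0771  0.0861 -0.0223]
mark (268, 284) was (270,285) 0.9498085975646973
block 21.564719009941165
spanner 5.859791949344189
strip 18.93130341880342
```

```bash
python3 - <<'E'
from h import *
print(job.finish_job())
E
```

```text
the job is handed in; nothing more can be done
None
```

The leaf now gives about 5 mm at a 10 N push on the mark, so I handed the job in with the arm lifted clear of it.

- **First press:** 10.0 N at the mark gave about 8.5 mm.
- **Slide:** I pushed the shoe about 35 mm farther into the holder. The scene camera put the mark's movement at 34 mm.
- **Second press:** about 9.6–9.8 N, at roughly 2 N/mm. That scales to 5.0–5.1 mm at 10 N by fingertip travel, or about 4.6–5.1 mm once fingertip sink is allowed for.
- **After release:** the force read about zero and the mark was back where it stood before the second press, within 2 pixels of the enlarged picture. The clock stood at about 26 s.

Checks that disagreed or fell short:
- **Contact height:** the finger touched the leaf at a reported height of 59 mm instead of the stated 80 mm. I don't know why, so I measured the give from first contact instead.
- **Sideways force:** a reading of about 2.4 N across the leaf appeared during the second press, and I did not explain it.
- **Bystanders:** my before-and-after image check showed differences around the push block and wooden strip. I took these to be the arm and its shadow but did not look to confirm. No contact force showed near either one.

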